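# Pull the mill's safety key and open its jar

### The arm

A 6-joint arm with a two-finger parallel gripper is mounted at the origin on a cart in front of the work surface, level with it; the furniture and walls round the work are solid. World frame = base frame: x ahead of the robot, y to its left, z up, the work surface at z = 0. Lengths are in m, angles in rad, forces in N, time in s.
With the tool pointing down it reaches from about 0.4 to 0.925 m from the base axis. Payload 3.4 kg.
Tool frame: the origin (TCP) lies midway between the tips of the shut fingers; the grasp point (between the pads) lies 19 mm behind it; z points along the fingers, y is the line along which they close (so a half turn about z gives the same grasp; the last joint's range is limited). The gripper opens to 85 mm and grips with 20 to 120 N. Pads are 22 mm wide; open, the fingers measure 114 mm over their backs; the gripper's body (76 mm by 85 mm) begins 54 mm behind the grasp point. The pads swing forward as they close: fully open they stand 13 mm farther back than shut.
Start: joints at [-1.276, 0.307, 1.506, -0, 1.328, -0.073], TCP at [0.207, -0.536, 0.231] pointing down, gripper open.
Joint ranges: [-3.12, 3.12], [-1.05, 2.28], [0.14, 2.33], [-1.42, 4.57], [0.1, 2.73], [-2.68, 2.68]. Speed limits (rad/s): [2.57, 2.57, 3.14, 3.14, 3.14, 3.14].

### API

Orientations are given as a unit quaternion [x, y, z, w].
In Python, from rig import sensors, imaging, ticket gives the robot as it stands.
- The arm moves only by the shell command python3 -m pendant 'ROWS' [OPENING] [FORCE]. ROWS is JSON, a list of rows, each an object with "dp": the shift along the tool's x, y, z each as a share of 0.12 m, from -1 to 1, a list of three; "twist": the turn about the tool's z as a share of 2 rad, from -1 to 1. In form: [{"dp": [tx, ty, tz], "twist": twist}, ...]. A call has 1 to 12 rows; each row shifts and turns the commanded pose from where the row before left it, along the tool's axes as they then stand; what a row does not reach is not made up. A row lasts 1/8 s, in which the tool goes at most 62.5 mm and 10.7 degrees, less where a joint would pass 70% of its speed; a pose out of reach is approached as far as the arm can. A call with a number of a shift or a turn outside -1 to 1 is refused whole. A call with a gripper value outside its range is refused whole. OPENING is the opening, from -1 (shut) to 1 (fully open), set as the call begins (- or left out, the last holds). The fingers move at their own pace and stop on an object; FORCE is the grip in N (left out, the last holds). Time passes only in rows, so rows that do not move let the fingers close. It gives the time, the measured TCP pose, the force, the opening and the grip force at its end, in the units of the state.
- sensors.sense(): the state, without advancing time (a new reading comes with each control period).
- imaging.capture(name): name is "scene" or "top" or "wrist"; returns the picture (384x512x3 uint8, blue, green, red); there is no depth.
- imaging.camera_model(name): a dict with "K" (3x3 intrinsics, pixels), "dist_coeffs" ([k1, k2, p1, p2, k3] as OpenCV has them; the pictures are not rectified), "rvec" (rotation vector, rad) and "tvec" (3), from world to camera coordinates, as OpenCV has them. Camera axes: x right, y down, z forward; pixel columns grow to the right and rows downward; lengths in m; the calibration is good to about 2 mm. A picture is of the moment at which its call begins: read the wrist's pose just before it. camera_model takes no time and is no camera call; for the wrist camera it gives the pose at the moment of the call.
- ticket.finish_job(): hands the job in; it is judged then, once.
Trained networks look in the newest picture that a camera, given by its name, has taken for a name from the list of things; names that differ only in an ending like _2 or _b are one class to them, and where a whole thing is asked for, a point or a joint stands for the part that bears it (a point fixed in the world has none). Each returns a list of dicts, best first, with "score" (0 to 1); they miss things now and then, are a little off and sometimes report something else, mostly with a low value. They report only what shows in the picture. A call takes as long as a camera call. They do not tell look-alikes from the thing itself.
- imaging.look_for(camera, thing): "location" ([x, y, z] in m, in world coordinates, good to about 4 mm: the middle of the surface that is visible of it).
The state is a dict: "time": time; "qpos": joint angles; "dq": joint speeds; "joint_torque": joint torques, N m; "ee_pos": TCP position; "tcp_rot": TCP orientation; "wrist_force": force on the tool from outside, world axes, zero at the start; "moment": the same for the moment, N m; "width": finger opening in m; "gripper_force": force on a finger pad.
Only numpy, scipy, OpenCV 4.12 (cv2) and the standard library are available. Lean on these libraries where they do the work, as an engineer would, in place of code of your own. Each camera call takes 0.05 s, during which the arm holds its last target. There are 200 camera calls.

### The job

Make the spice mill safe and open its jar: pull the red safety key straight up out of its slot in the grey mill base and set it down in the blue tray. Then unscrew the jar's tight black cap anticlockwise (seen from above), with the jar staying seated in the base that braces it; the lugs come free after roughly 70 degrees, so stop there and do not wring the cap past a quarter turn, then lift it straight up. Finish while still holding the cap level, about 3 cm above the open jar and centred over it; leave the timer, tins, tub and spice containers where they stand.

Things in the scene. Friction and masses are not known exactly. Their poses are not given: they have to be found in the camera images.
- mill_base: grey block fixed to the surface, 100 (x) by 210 (y) by 45 (z) mm; origin at the centre of its underside, y along its length, z up. At y = -55 mm a square well, 61.5 mm wide and 25 mm deep, holds the jar's foot and keeps it from turning; at y = +70 mm is the key's slot, 11.5 (x) by 15.5 (y) mm, 25 mm deep
- key: loose red safety key, 40 g, upright in the slot. Origin at the tip of its stem, axes as the base's. Stem 10 (x) by 14 (y) by 20 mm high; above it the red grip, 12 (x) by 34 (y) mm, z = 20 to 54 mm (45 to 79 mm above the work surface when plugged in): pinch it across x. Two sprung balls hold the stem: about 8 to 15 N straight up over the first few mm; 20 mm up it is out
- tray: open blue tray fixed to the surface, 130 (x) by 120 (y) by 22 (z) mm outside, walls and floor 4 to 5 mm; origin at the centre of its underside. It stands to the left or to the right of the mill base
- jar: loose jar, about 300 g, standing in the well: square black foot 60 by 60 by 25 mm, amber round body 50 mm in diameter, rim 98 mm above the origin; origin at the centre of its underside (20 mm above the work surface when seated), z up along its axis
- cap: loose round black cap, white line on top, 50 g, 56 mm in diameter (wider than the jar), 27 mm high; origin on its axis at its lower edge, z up. Closed, its origin is 83 mm above the jar's, so it spans 103 to 130 mm above the work surface; grip its solid upper 12 mm. It turns without rising, against about 0.25 N m, and stays where left. Lifted before its lugs are free, it takes the jar along
- drive (a joint): how far the cap has turned the stiff bar under it, anticlockwise from above, rad: 0 tight at the start (the cap leads it by up to 0.1 rad of play); the cap's lugs are free of the jar's from 1.1 to 1.8; a quarter turn is 1.57. It keeps its value when the cap is off
- timer: bystander: loose red and white kitchen timer, 65 mm across and 42 mm high, on the side of the base where the tray is not; origin under its centre
- tomato_tin: bystander at the back: loose tin, 58 mm across, 72 mm high; origin under its centre
- tub: bystander at the back: loose white deli tub, 76 mm across, 78 mm high; origin under its centre
- spice_a: bystander at the back: loose spice jar with black cap, 56 mm across, 125 mm high; origin under its centre
- shaker: bystander at the back: loose shaker, 44 mm across, 90 mm high; origin under its centre
- spice_b: bystander at the back: loose spice jar with black cap, 58 mm across, 135 mm high; origin under its centre
There are look-alikes about, which are no part of the job. There is more than one size of the key; the one meant has the size given above. What is shaped like the cap but purple is not meant.

How it is judged:
On the way, in this order (a step that is already met when the one before it is completed fails the run):
1. the key is pulled clear of its slot (z of key in the frame of mill_base above 0.047 m), for 0.1 s.
2. the key rests in the tray, let go (x of key in the frame of tray between -0.066 and 0.066 m and y of key in the frame of tray between -0.061 and 0.061 m and contact force between key and tray above 0.1 N and contact force between key and the fingers below 0.05 N and linear speed of key below 0.03 m/s), for 0.2 s.
3. the cap is turned until its lugs are free, while it is still on the jar (value of joint drive above 0.9 rad and z of cap in the frame of jar below 0.088 m), for 0.1 s.
At the end, for the whole second after the job is handed in: the fingers hold the cap still and level (within 0.2 rad), touching nothing of the jar, 15 to 60 mm above its closed place and within 20 mm of the jar's axis; the jar is upright and seated in the base (within 5 mm); the key rests in the tray (z of cap in the frame of jar between 0.098 and 0.143 m and horizontal distance between cap and jar below 0.02 m and angle between cap's own z axis and vertical below 0.2 rad and linear speed of each of cap, key below 0.03 m/s and contact force between cap and the fingers above 1 N and contact force between cap and jar below 0.1 N and z of jar in the frame of mill_base below 0.025 m and angle between jar's own z axis and vertical below 0.1 rad and value of joint drive above 0.9 rad and x of key in the frame of tray between -0.066 and 0.066 m and y of key in the frame of tray between -0.061 and 0.061 m and contact force between key and tray above 0.1 N); the arm keeps its last pose, push and grip.
It fails at once if the jar is pulled up out of its well by more than 12 mm or tipped (z of jar in the frame of mill_base above 0.032 m or angle between jar's own z axis and vertical above 0.25 rad).
It fails at once if the cap is wrung past a quarter turn (value of joint drive above 1.62 rad).
It fails at once if a bystander is displaced by more than 30 mm (distance of any of timer, tomato_tin, tub, spice_a, shaker, spice_b from where it was at the start of the episode above 0.03 m).
It also fails if it takes over 58 s, if anything falls off the work surface, if the arm or the gripper's body presses on something with over 40 N, if the wrist force passes 120 N, or if a joint passes its speed limit or range.

## Working session

There is one attempt and no reset: what is moved stays moved. The work goes in short steps, Python scripts to look and compute and a shell command to move; the robot and the scene stay as the last step left them, time stands still between calls to the robot, and variables do not carry over. Pictures are saved under pics/ and viewed, at most 12 in all, crops included, and the job is handed in when it is done.

```bash
mkdir -p pics; ls
python3 - <<'E'
from rig import sensors, imaging
import cv2,numpy as np
a=imaging.capture("scene");b=imaging.capture("top")
cv2.imwrite("pics/a.png",np.vstack([a,b])[:, :] if 0 else a);cv2.imwrite("pics/b.png",b)
for c in ["scene","top"]:
  for n in ["mill_base","key","tray","jar","cap","timer","tomato_tin","tub","spice_a","shaker"]:
    print(c,n,[(np.round(d["location"],3).tolist(),round(d["score"],2)) for d in imaging.look_for(c,n)][:4])
s=sensors.sense();print(s)
E
```

```text
pics
scene mill_base [([0.463, 0.049, 0.045], 0.92)]
scene key [([0.503, 0.18, 0.028], 0.68), ([0.628, 0.105, 0.052], 0.67), ([0.502, 0.097, 0.064], 0.51)]
scene tray [([0.465, -0.213, 0.004], 0.59), ([0.7, -0.179, 0.067], 0.22)]
scene jar []
scene cap [([0.484, -0.025, 0.126], 0.76), ([0.626, -0.072, 0.026], 0.67), ([0.473, 0.272, 0.032], 0.3)]
scene timer [([0.469, 0.272, 0.03], 0.62), ([0.463, -0.213, 0.002], 0.33)]
scene tomato_tin [([0.714, -0.082, 0.048], 0.91), ([0.472, 0.274, 0.031], 0.51)]
scene tub [([0.712, 0.194, 0.057], 0.75)]
scene spice_a [([0.696, 0.295, 0.072], 0.83), ([0.487, -0.022, 0.125], 0.67), ([0.698, -0.178, 0.066], 0.61), ([0.466, -0.213, 0.002], 0.59)]
scene shaker [([0.704, 0.049, 0.061], 0.51)]
top mill_base [([0.5, 0.04, 0.048], 0.78)]
top key [([0.504, 0.095, 0.076], 0.6), ([0.634, 0.097, 0.07], 0.55)]
top tray [([0.439, -0.233, 0.007], 0.7)]
top jar [([0.475, -0.015, 0.048], 0.59)]
top cap [([0.63, -0.09, 0.026], 0.73), ([0.495, -0.037, 0.127], 0.62)]
top timer [([0.491, 0.272, 0.035], 0.84)]
top tomato_tin [([0.721, -0.086, 0.068], 0.7)]
top tub [([0.
[... 168 characters left out ...]
, 0.72)]
{'time': 1.1, 'qpos': array([-1.27547115e+00,  3.06800938e-01,  1.50642107e+00,  2.44173679e-05,
        1.32838378e+00, -7.35116629e-02]), 'dq': array([ 0.00029438,  0.00013745, -0.0004397 , -0.00097826,  0.00013077,
        0.00033983]), 'joint_torque': array([ 2.27773809e-03, -4.57492340e+01, -2.52336663e+01,  8.49139929e-05,
        1.07765987e-03, -4.86205806e-06]), 'ee_pos': array([ 0.20728424, -0.53633767,  0.23129639]), 'tcp_rot': array([ 9.83043601e-01,  1.83371967e-01,  1.10518762e-05, -7.84000596e-06]), 'wrist_force': array([-0.11385387,  0.02330017,  0.12598836]), 'moment': array([-0.00248935, -0.02193639,  0.03527522]), 'gripper_force': 0.0, 'width': 0.0853093129744624}
```

View pics/a.png

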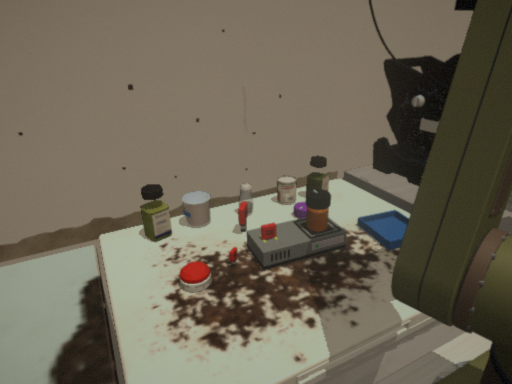

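View pics/b.png

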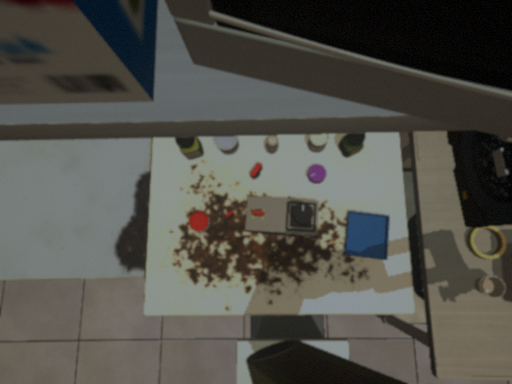

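Scene picture: mill base at about (297,240) with key in it (269,231) and the capped jar (318,210); blue tray on the right (388,228), red timer (196,275). Key-like red things: (269,231) in the slot, a taller one at (242,216), and a small one at (233,254). The one in the slot fits the description; the purple cap (301,210) is not meant. I'll confirm with a crop.

```bash
cat > h.py <<'E'
import numpy as np,cv2
from scipy.spatial.transform import Rotation as R
from rig import sensors, imaging
def ray(cam,uv,z,m=None):
    m=m or imaging.camera_model(cam);K=np.array(m["K"]);d=np.array(m["dist_coeffs"])
    p=cv2.undistortPoints(np.array(uv,float).reshape(-1,1,2),K,d).reshape(-1,2)
    Rm=cv2.Rodrigues(np.array(m["rvec"],float))[0];t=np.array(m["tvec"],float).ravel()
    c=-Rm.T@t;D=np.c_[p,np.ones(len(p))]@Rm
    return c+D*((z-c[2])/D[:,2])[:,None]
def proj(cam,P,m=None):
    m=m or imaging.camera_model(cam)
    return cv2.projectPoints(np.array(P,float),np.array(m["rvec"],float),np.array(m["tvec"],float),np.array(m["K"]),np.array(m["dist_coeffs"]))[0].reshape(-1,2)
def st():
    s=sensors.sense();r=R.from_quat(s["tcp_rot"]).as_matrix()
    print("t",round(s["time"],2),"tcp",np.round(s["ee_pos"],4),"x",np.round(r[:,0],3),"y",np.round(r[:,1],3),"q",np.round(s["qpos"],2),"F",np.round(s["wrist_force"],1),"w",round(s["width"],4),"g",round(s["gripper_force"],1));return s
def togo(target,axis_y_ang,s=None):
    """rows units to target; axis_y_ang = world angle of closing line"""
    s=s or sensors.sense();r=R.from_quat(s["tcp_rot"]).as_matrix()
    d=r.T@(np.array(target)-s["ee_pos"])/0.12
    a=np.arctan2(r[1,1],r[0,1]);da=(axis_y_ang-a+np.pi/2)%np.pi-np.pi/2
    print("dp(now axes)",np.round(d,3),"twist total (share)",round(-da/2,3),"world d",np.round(np.array(target)-s["ee_pos"],4))
E
python3 - <<'E'
import cv2,numpy as np
a=cv2.imread("pics/a.png")[175:285,170:350];b=cv2.imread("pics/b.png")[150:265,180:395]
A=cv2.resize(a,None,fx=4,fy=4,interpolation=2)[:, :720];B=cv2.resize(b,None,fx=3.7,fy=3.7,interpolation=2)
cv2.imwrite("pics/c.png",A);cv2.imwrite("pics/d.png",B)
E
```

```text
(no output)
```

View pics/c.png

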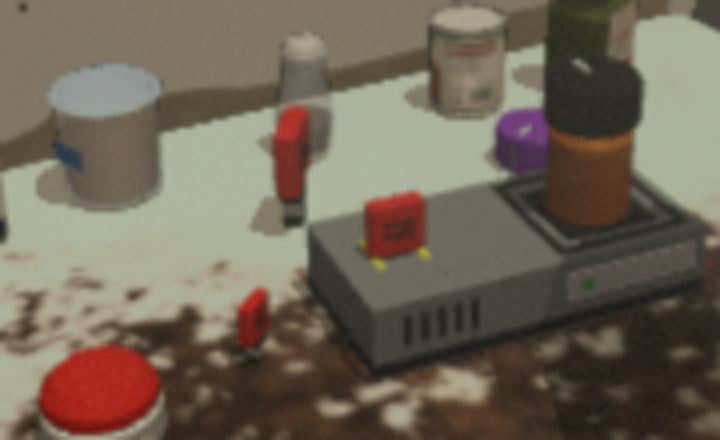

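View pics/d.png

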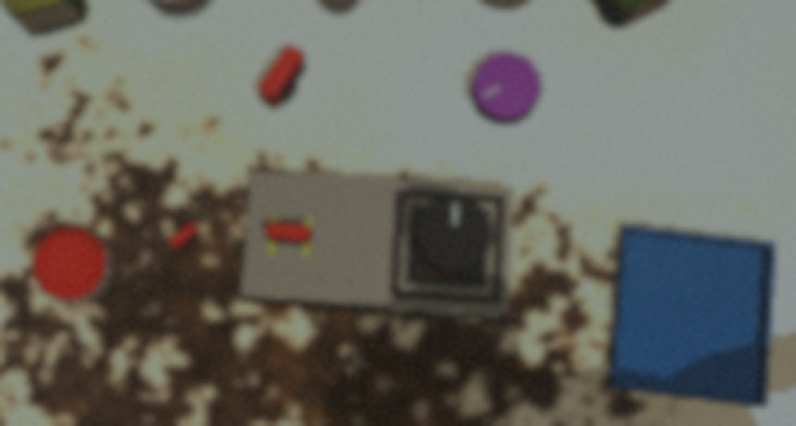

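The crops show the key in the yellow-marked slot (scene crop 395,225; top crop 289,232). Its square 34 mm grip fits; the one at (290,155) is bigger, the one at (255,318) smaller. Cap top at top crop (449,240), tray centre about (692,315).

Run:
```python
from h import *
f=lambda c:np.array(c)/3.7+[180-.37,150-.37]
B=ray("top",f([[250,168],[508,186],[503,313],[240,298]]),.045);print("base",B.round(4),B.mean(0))
T=ray("top",f([[620,226],[773,243],[765,405],[610,387]]),.022);print("tray",T.round(4),T.mean(0))
k=ray("top",f([[267,231],[311,234],[289,232]]),.079);print("key",k.round(4))
print("cap",ray("top",f([[449,240]]),.13))
print("cap scene",ray("scene",np.array([[594,75]])/4+[170,175],.13), "key scene",ray("scene",np.array([[396,203]])/4+[170,175],.079))
for P in (B,T):
  e=P[0]-P[1];e2=P[3]-P[2];print(np.degrees(np.arctan2(-e[0],e[1])),np.degrees(np.arctan2(-e2[0],e2[1])),np.linalg.norm(e),np.linalg.norm(P[0]-P[3]))
print(np.array(imaging.camera_model("wrist")["tvec"]))
st()
```

```text
base [[ 0.5624  0.1233  0.045 ]
 [ 0.5443 -0.0826  0.045 ]
 [ 0.444  -0.0748  0.045 ]
 [ 0.4585  0.1313  0.045 ]] [0.50231594 0.0243122  0.045     ]
tray [[ 0.5138 -0.1735  0.022 ]
 [ 0.4984 -0.2938  0.022 ]
 [ 0.3717 -0.2777  0.022 ]
 [ 0.3866 -0.1587  0.022 ]] [ 0.44260554 -0.22592306  0.022     ]
key [[0.507  0.1073 0.079 ]
 [0.5041 0.0734 0.079 ]
 [0.506  0.0903 0.079 ]]
cap [[ 0.49188714 -0.02897611  0.13      ]]
cap scene [[ 0.49603066 -0.03161349  0.13      ]] key scene [[0.50207844 0.09381976 0.079     ]]
-5.036573573315784 -4.033700121076376 0.20660719205374456 0.10423650169548997
-7.336544446886751 -7.131127845902274 0.12121271426522831 0.12814986948056412
[-0.57352921 -0.03739035  0.38003579]
t 1.1 tcp [ 0.2073 -0.5363  0.2313] x [0.933 0.361 0.   ] y [ 0.361 -0.933 -0.   ] q [-1.28  0.31  1.51  0.    1.33 -0.07] F [-0.1  0.   0.1] w 0.0853 g 0.0
```

```bash
python3 -m pendant '[{"dp":[0,0,0],"twist":-0.08},{"dp":[0,0,0],"twist":-0.08},{"dp":[0,0,0],"twist":-0.08},{"dp":[0,0,0],"twist":-0.08},{"dp":[0,0,0],"twist":-0.08},{"dp":[0,0,0],"twist":-0.08},{"dp":[0,0,0],"twist":-0.08},{"dp":[0,0,0],"twist":0}]' 1; python3 -c "
from h import *
st();togo([.506,.092,.20],-.079)"
```

```text
time: 2.1
ee_pos: [0.2073, -0.5363, 0.2313]
tcp_rot: [0.736, 0.677, 0.0, -0.0]
wrist_force: [-0.1, -0.0, -0.9]
width: 0.0857
gripper_force: 0.0
t 2.1 tcp [ 0.2073 -0.5363  0.2313] x [0.084 0.996 0.   ] y [ 0.996 -0.084 -0.   ] q [-1.28  0.31  1.51  0.    1.33 -1.19] F [-0.1 -0.  -0.9] w 0.0857 g 0.0
dp(now axes) [5.426 2.043 0.261] twist total (share) -0.002 world d [ 0.2987  0.6283 -0.0313]
```

```bash
python3 -m pendant '[{"dp":[0.44,0.166,0],"twist":0},{"dp":[0.44,0.166,0],"twist":0},{"dp":[0.44,0.166,0],"twist":0},{"dp":[0.44,0.166,0],"twist":0},{"dp":[0.44,0.166,0],"twist":0},{"dp":[0.44,0.166,0],"twist":0},{"dp":[0.44,0.166,0],"twist":0},{"dp":[0.44,0.166,0],"twist":0},{"dp":[0.44,0.166,0],"twist":0},{"dp":[0.44,0.166,0],"twist":0},{"dp":[0.44,0.166,0],"twist":0},{"dp":[0.44,0.166,0],"twist":0}]'; python3 -m pendant '[{"dp":[0,0,0],"twist":0},{"dp":[0,0,0],"twist":0}]' >/dev/null; python3 -c "
from h import *
st();togo([.506,.092,.20],-.079)
m=imaging.camera_model('wrist');a=imaging.capture('wrist')
for n in ['key','cap']: print([(np.round(d['location'],4),round(d['score'],2)) for d in imaging.look_for('wrist',n)])
# predicted points
b=np.array([.5023,.0243]);c,s=np.cos(-.079),np.sin(-.079)
w=lambda x,y,z:[b[0]+c*x-s*y,b[1]+s*x+c*y,z]
P=[w(x,y,.079) for x,y in [(-.006,.053),(.006,.053),(.006,.087),(-.006,.087)]]
for p in proj('wrist',P,m): cv2.circle(a,tuple(int(v) for v in p.round()),2,(0,255,0),-1)
for p in proj('wrist',[w(0,-.055,.13)],m): cv2.circle(a,tuple(int(v) for v in p.round()),3,(0,255,0),-1)
cv2.imwrite('pics/e.png',cv2.resize(a,(768,576)))
"
```

```text
time: 3.6
ee_pos: [0.4981, 0.0774, 0.2316]
tcp_rot: [0.737, 0.676, 0.0, 0.0]
wrist_force: [1.1, -1.0, 0.1]
width: 0.0851
gripper_force: 0.0
t 3.85 tcp [0.4969 0.0754 0.231 ] x [ 0.083  0.997 -0.001] y [ 0.997 -0.083 -0.001] q [ 0.07  0.21  1.65 -0.    1.28  0.15] F [-0.1  0.6 -0.5] w 0.0858 g 0.0
dp(now axes) [0.144 0.065 0.258] twist total (share) -0.002 world d [ 0.0091  0.0166 -0.031 ]
[(array([0.6276, 0.102 , 0.0769]), 0.89), (array([0.51  , 0.0925, 0.0746]), 0.78), (array([0.514 , 0.1793, 0.0378]), 0.66)]
[(array([ 0.494 , -0.0231,  0.1298]), 0.83), (array([ 0.6445, -0.0599,  0.0115]), 0.53)]
```

View pics/e.png

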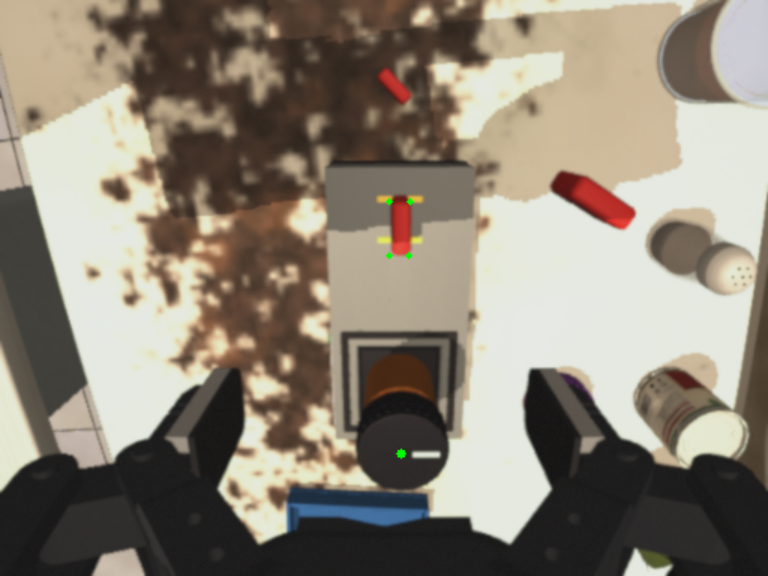

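Wrist view: the predicted key outline (400,228 in the enlarged picture) and the cap centre (401,454) fall on the real ones, and the base is aligned with the tool.

```bash
python3 -m pendant '[{"dp":[0.158,0.076,0],"twist":0},{"dp":[0,0,0.36],"twist":0},{"dp":[0,0,0.36],"twist":0},{"dp":[0,0,0.36],"twist":0},{"dp":[0,0,0.2],"twist":0},{"dp":[0,0,0.18],"twist":0},{"dp":[0,0,0],"twist":0},{"dp":[0,0,0],"twist":0}]'; python3 -c "
from h import *
st();togo([.5078,.0941,.055],-.079)"
```

```text
time: 5.0
ee_pos: [0.509, 0.0938, 0.0567]
tcp_rot: [0.736, 0.677, 0.001, 0.0]
wrist_force: [-0.3, -0.6, -0.0]
width: 0.0855
gripper_force: 0.0
t 5.0 tcp [0.509  0.0938 0.0567] x [0.083 0.997 0.   ] y [ 0.997 -0.083  0.001] q [0.1  0.43 1.85 0.   0.87 0.18] F [-0.3 -0.6 -0. ] w 0.0855 g 0.0
dp(now axes) [ 0.002 -0.01   0.014] twist total (share) -0.002 world d [-0.0012  0.0003 -0.0017]
```

```bash
python3 -m pendant '[{"dp":[0,-0.01,0.01],"twist":0},{"dp":[0,0,0],"twist":0},{"dp":[0,0,0],"twist":0},{"dp":[0,0,0],"twist":0},{"dp":[0,0,0],"twist":0},{"dp":[0,0,0],"twist":0},{"dp":[0,0,0],"twist":0},{"dp":[0,0,0],"twist":0}]' -1 70
```

```text
time: 6.0
ee_pos: [0.5076, 0.0938, 0.0553]
tcp_rot: [0.735, 0.678, 0.001, 0.0]
wrist_force: [1.5, -0.0, 3.3]
width: 0.0108
gripper_force: 69.5
```

```bash
python3 -m pendant '[{"dp":[0,0,-0.04],"twist":0},{"dp":[0,0,-0.04],"twist":0},{"dp":[0,0,-0.04],"twist":0},{"dp":[0,0,-0.04],"twist":0},{"dp":[0,0,-0.06],"twist":0},{"dp":[0,0,-0.06],"twist":0},{"dp":[0,0,-0.1],"twist":0},{"dp":[0,0,-0.2],"twist":0},{"dp":[0,0,-0.4],"twist":0},{"dp":[0,0,-0.4],"twist":0},{"dp":[0,0,0],"twist":0}]'; python3 -c "
from h import *
st();togo([.4426,-.226,.2],-.079)
a=imaging.capture('scene')[130:300,170:440];cv2.imwrite('pics/f.png',cv2.resize(a,None,fx=2.9,fy=2.9))"
```

```text
time: 7.38
ee_pos: [0.5096, 0.0942, 0.2254]
tcp_rot: [0.735, 0.678, 0.004, 0.003]
wrist_force: [0.6, 0.4, -0.8]
width: 0.0107
gripper_force: 70.8
t 7.38 tcp [0.5096 0.0942 0.2254] x [0.082 0.997 0.002] y [ 0.997 -0.082  0.009] q [0.1  0.23 1.64 0.   1.27 0.18] F [ 0.6  0.4 -0.8] w 0.0107 g 70.8
dp(now axes) [-2.705 -0.34   0.204] twist total (share) -0.001 world d [-0.067  -0.3202 -0.0254]
```

View pics/f.png

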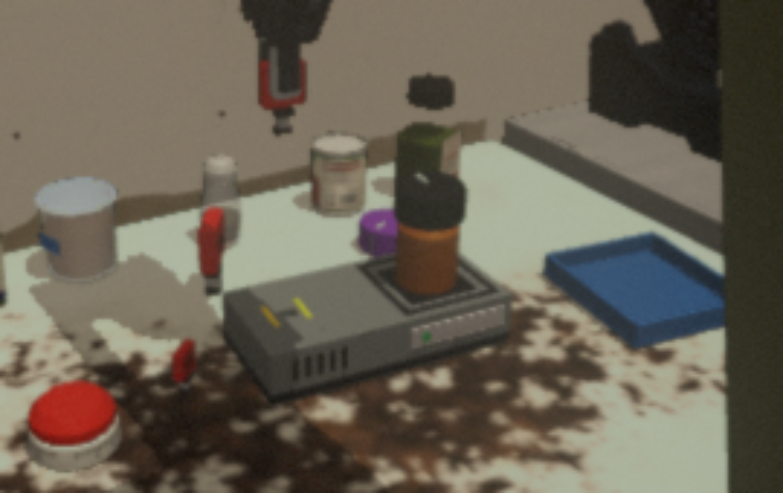

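The red key hangs upright in the fingers (crop 282,90), slot empty, jar still seated. On to the tray.

```bash
python3 -m pendant '[{"dp":[-0.4,-0.05,0],"twist":0},{"dp":[-0.4,-0.05,0],"twist":0},{"dp":[-0.4,-0.05,0],"twist":0},{"dp":[-0.4,-0.05,0],"twist":0},{"dp":[-0.4,-0.05,0],"twist":0},{"dp":[-0.4,-0.05,0],"twist":0},{"dp":[-0.3,-0.04,0],"twist":0},{"dp":[0,0,0.4],"twist":0},{"dp":[0,0,0.4],"twist":0},{"dp":[0,0,0.3],"twist":0},{"dp":[0,0,0.2],"twist":0},{"dp":[0,0,0.1],"twist":0}]'; python3 -m pendant '[{"dp":[0,0,0.05],"twist":0},{"dp":[0,0,0],"twist":0}]'; python3 -c "
from h import *
st();togo([.4426,-.226,.041],-.079)"
```

```text
time: 8.93
ee_pos: [0.4375, -0.2244, 0.0501]
tcp_rot: [0.736, 0.677, -0.001, -0.003]
wrist_force: [-0.1, 0.1, -0.2]
width: 0.0107
gripper_force: 70.8
time: 9.18
ee_pos: [0.4397, -0.2258, 0.0466]
tcp_rot: [0.735, 0.678, -0.0, -0.0]
wrist_force: [0.0, -0.4, 0.4]
width: 0.0108
gripper_force: 70.8
t 9.18 tcp [ 0.4397 -0.2258  0.0466] x [0.082 0.997 0.   ] y [ 0.997 -0.082 -0.   ] q [-0.56  0.42  1.9   0.    0.82 -0.48] F [ 0.  -0.4  0.4] w 0.0108 g 70.8
dp(now axes) [0.    0.024 0.046] twist total (share) -0.001 world d [ 0.0029 -0.0002 -0.0056]
```

```bash
python3 -m pendant '[{"dp":[0,0,0.015],"twist":0},{"dp":[0,0,0.015],"twist":0},{"dp":[0,0,0.01],"twist":0},{"dp":[0,0,0.01],"twist":0},{"dp":[0,0,0],"twist":0}]'
```

```text
time: 9.8
ee_pos: [0.4396, -0.2258, 0.0405]
tcp_rot: [0.735, 0.678, -0.0, -0.0]
wrist_force: [0.8, -0.2, -1.1]
width: 0.0105
gripper_force: 70.8
```

```bash
python3 -m pendant '[{"dp":[0,0,0.01],"twist":0},{"dp":[0,0,0],"twist":0}]'; python3 -m pendant '[{"dp":[0,0,0],"twist":0},{"dp":[0,0,0],"twist":0},{"dp":[0,0,0],"twist":0},{"dp":[0,0,0],"twist":0}]' 0.2; python3 -m pendant '[{"dp":[0,0,-0.2],"twist":0},{"dp":[0,0,-0.4],"twist":0},{"dp":[0,0,-0.5],"twist":0},{"dp":[0,0,-0.5],"twist":0},{"dp":[0,0,0],"twist":0},{"dp":[0,0,0],"twist":0}]' 1;  python3 -c "
from h import *
st();togo([.498,-.0305,.232],-.7)
m=imaging.camera_model('wrist');a=imaging.capture('wrist')
imaging.capture('top')
for c in ['wrist','top']:
  for n in ['key','cap','tray']: print(c,n,[(np.round(d['location'],4),round(d['score'],2)) for d in imaging.look_for(c,n)])
cv2.imwrite('pics/g.png',a)
"
```

```text
time: 10.05
ee_pos: [0.4396, -0.2257, 0.0392]
tcp_rot: [0.736, 0.678, -0.0, -0.0]
wrist_force: [-0.7, -0.5, 0.1]
width: 0.0104
gripper_force: 70.8
time: 10.55
ee_pos: [0.4397, -0.2258, 0.0393]
tcp_rot: [0.736, 0.678, 0.0, 0.0]
wrist_force: [-0.5, -0.6, -0.6]
width: 0.0515
gripper_force: 0.0
time: 11.3
ee_pos: [0.4391, -0.2255, 0.2311]
tcp_rot: [0.735, 0.678, -0.0, -0.0]
wrist_force: [-0.6, 0.4, 0.1]
width: 0.0851
gripper_force: 0.0
t 11.3 tcp [ 0.4391 -0.2255  0.2311] x [0.082 0.997 0.   ] y [ 0.997 -0.082 -0.   ] q [-0.56  0.19  1.67  0.    1.28 -0.48] F [-0.6  0.4  0.1] w 0.0851 g 0.0
dp(now axes) [ 1.659  0.356 -0.008] twist total (share) 0.309 world d [0.0589 0.195  0.0009]
wrist key [(array([ 0.4401, -0.2282,  0.0542]), 0.56)]
wrist cap [(array([ 0.6228, -0.0925,  0.025 ]), 0.67)]
wrist tray [(array([ 0.4478, -0.2302,  0.0026]), 0.95)]
top key [(array([0.631 , 0.0959, 0.0742]), 0.62)]
top cap [(array([ 0.4977, -0.036 ,  0.1296]), 0.87), (array([ 0.6263, -0.0908,  0.0262]), 0.8)]
top tray [(array([ 0.4436, -0.2307,  0.0067]), 0.63)]
```

View pics/g.png

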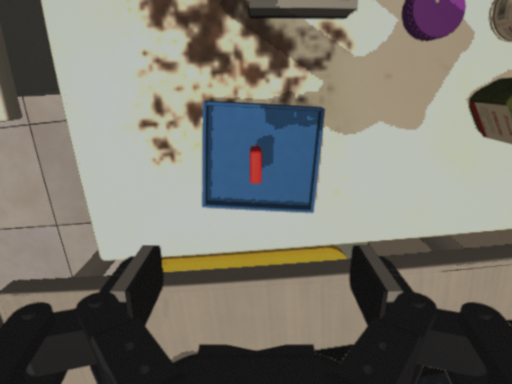

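The key stands in the tray at (256,165), let go. Now to the cap.

```bash
python3 -m pendant '[{"dp":[0.4,0.09,0],"twist":0},{"dp":[0.42,0.09,0],"twist":0},{"dp":[0.42,0.09,0],"twist":0},{"dp":[0.42,0.086,0],"twist":0},{"dp":[0,0,0],"twist":0.077},{"dp":[0,0,0],"twist":0.077},{"dp":[0,0,0],"twist":0.077},{"dp":[0,0,0],"twist":0.077},{"dp":[0,0,0.3],"twist":0},{"dp":[0,0,0.2],"twist":0},{"dp":[0,0,0],"twist":0},{"dp":[0,0,0],"twist":0}]' 1;  python3 -c "
from h import *
st();togo([.498,-.0305,.103],-.7)
m=imaging.camera_model('wrist');a=imaging.capture('wrist')
t=np.linspace(0,6.28,40)
for p in proj('wrist',np.c_[.498+.028*np.cos(t),-.0305+.028*np.sin(t),.13+0*t],m): cv2.circle(a,tuple(int(v) for v in p.round()),1,(0,255,0),-1)
cv2.imwrite('pics/i.png',cv2.resize(a,(768,576)))
"
```

```text
time: 13.2
ee_pos: [0.4992, -0.0309, 0.1719]
tcp_rot: [0.906, 0.423, 0.0, 0.0]
wrist_force: [1.3, 0.1, -0.3]
width: 0.0856
gripper_force: 0.0
t 13.2 tcp [ 0.4992 -0.0309  0.1719] x [0.643 0.766 0.   ] y [ 0.766 -0.643  0.001] q [-0.15  0.26  1.74 -0.    1.14  0.55] F [ 1.3  0.1 -0.3] w 0.0856 g 0.0
dp(now axes) [-0.004 -0.01   0.574] twist total (share) 0.001 world d [-0.0012  0.0004 -0.0689]
```

View pics/i.png

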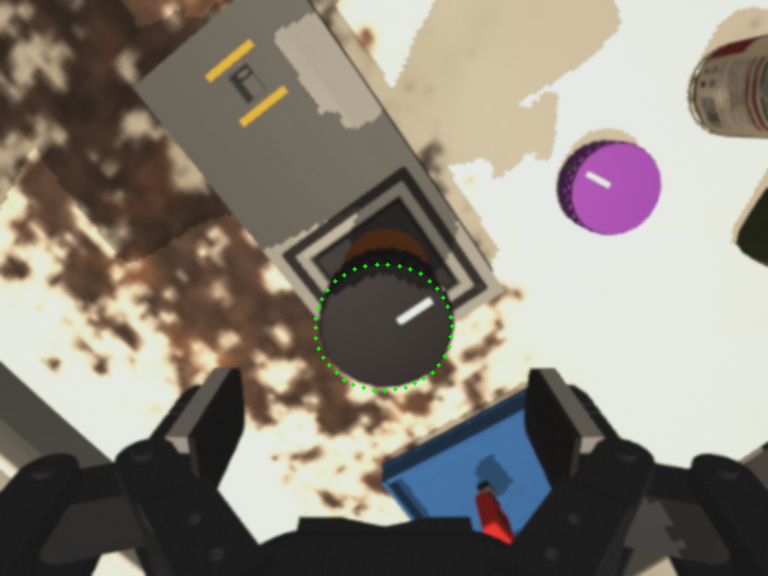

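The predicted cap circle matches the cap (385,325) within 1 mm. Descend and grip.

```bash
python3 -m pendant '[{"dp":[-0.004,-0.01,0.25],"twist":0},{"dp":[0,0,0.2],"twist":0},{"dp":[0,0,0.12],"twist":0},{"dp":[0,0,0],"twist":0},{"dp":[0,0,0],"twist":0}]' 1; python3 -m pendant '[{"dp":[0,0,0],"twist":0},{"dp":[0,0,0],"twist":0},{"dp":[0,0,0],"twist":0},{"dp":[0,0,0],"twist":0},{"dp":[0,0,0],"twist":0},{"dp":[0,0,0],"twist":0}]' -1 90;python3 -c "
from h import *
s=st();print(s['moment'])"
```

```text
time: 13.88
ee_pos: [0.4982, -0.0305, 0.1038]
tcp_rot: [0.906, 0.423, 0.001, 0.001]
wrist_force: [0.4, -0.0, 0.1]
width: 0.0856
gripper_force: 0.0
time: 14.62
ee_pos: [0.499, -0.0308, 0.1042]
tcp_rot: [0.906, 0.423, 0.001, 0.001]
wrist_force: [0.9, -0.7, 5.9]
width: 0.0535
gripper_force: 93.6
t 14.62 tcp [ 0.499  -0.0308  0.1042] x [0.643 0.766 0.002] y [ 0.766 -0.643  0.003] q [-0.15  0.34  1.83 -0.    0.96  0.55] F [ 0.9 -0.7  5.9] w 0.0535 g 93.6
[-0.13377676  0.03745683  0.0401511 ]
```

```bash
python3 -m pendant '[{"dp":[0,0,0],"twist":-0.05},{"dp":[0,0,0],"twist":-0.05},{"dp":[0,0,0],"twist":-0.05},{"dp":[0,0,0],"twist":-0.05},{"dp":[0,0,0],"twist":-0.05},{"dp":[0,0,0],"twist":-0.05},{"dp":[0,0,0],"twist":-0.05},{"dp":[0,0,0],"twist":-0.05},{"dp":[0,0,0],"twist":-0.05},{"dp":[0,0,0],"twist":-0.05},{"dp":[0,0,0],"twist":0}]';python3 -c "
from h import *
s=st();print(s['moment']);a=imaging.capture('wrist');cv2.imwrite('pics/j.png',a[150:384,100:420])"
```

```text
time: 16.0
ee_pos: [0.4978, -0.0316, 0.1042]
tcp_rot: [0.592, 0.806, -0.0, 0.001]
wrist_force: [-0.9, -3.8, 7.8]
width: 0.0532
gripper_force: 94.2
t 16.0 tcp [ 0.4978 -0.0316  0.1042] x [-0.298  0.954 -0.003] y [0.954 0.298 0.001] q [-0.15  0.34  1.83 -0.    0.97 -0.45] F [-0.9 -3.8  7.8] w 0.0532 g 94.2
[-0.67516623  0.35026206 -0.15020021]
```

View pics/j.png

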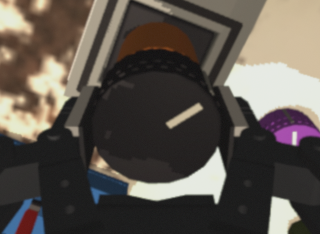

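The cap (155,125) is held between the pads; its white line is at about the same picture angle as before gripping, so it turned with the fingers (~1.0 rad). About 0.36 rad more.

```bash
python3 -m pendant '[{"dp":[0,0,0],"twist":-0.045},{"dp":[0,0,0],"twist":-0.045},{"dp":[0,0,0],"twist":-0.045},{"dp":[0,0,0],"twist":-0.045},{"dp":[0,0,0],"twist":0},{"dp":[0,0,0],"twist":0}]';python3 -c "
from h import *
s=st();print(s['moment']);a=imaging.capture('wrist');g=cv2.inRange(a[230:300,220:330],(120,120,120),(255,255,255))
cv2.imwrite('pics/k.png',a[150:384,100:420])"
python3 -c "
import cv2,numpy as np
for f,c in [('j',(60,150,90,140)),('k',(60,150,90,140))]:
  a=cv2.imread('pics/'+f+'.png')[95:140,130:210];g=cv2.inRange(a,(110,110,110),(255,255,255))
  n,l,s,_=cv2.connectedComponentsWithStats(g);i=1+s[1:,4].argmax();p=np.argwhere(l==i)[:,::-1].astype(np.float32)
  print(f,s[i],cv2.fitLine(p,2,0,.01,.01).ravel())"
```

```text
time: 16.8
ee_pos: [0.4976, -0.0319, 0.1041]
tcp_rot: [0.439, 0.899, -0.001, 0.001]
wrist_force: [-1.8, -4.4, 8.3]
width: 0.0535
gripper_force: 94.3
t 16.8 tcp [ 0.4976 -0.0319  0.1041] x [-0.615  0.789 -0.003] y [ 0.789  0.615 -0.001] q [-0.15  0.34  1.83 -0.    0.97 -0.81] F [-1.8 -4.4  8.3] w 0.0535 g 94.3
[-0.81508446  0.4237157  -0.11812796]
j [ 37   9  35  24 262] [ 0.85592294 -0.5171034  54.10687    20.293894  ]
k [ 37   9  35  24 265] [ 0.8539156 -0.5204116 54.067924  20.332075 ]
```

No slip in that step; the total is about 1.3 rad. Lift a little and check that the jar stays.

```bash
python3 -m pendant '[{"dp":[0,0,-0.03],"twist":0},{"dp":[0,0,-0.03],"twist":0},{"dp":[0,0,0],"twist":0},{"dp":[0,0,0],"twist":0}]';python3 -c "
from h import *
s=st();print(s['moment']);a=imaging.capture('scene');cv2.imwrite('pics/l.png',cv2.resize(a[165:275,230:360],None,fx=5,fy=5,interpolation=2))"
```

```text
time: 17.35
ee_pos: [0.4973, -0.0303, 0.1101]
tcp_rot: [0.439, 0.899, -0.0, -0.0]
wrist_force: [-0.7, -1.2, -0.9]
width: 0.0534
gripper_force: 94.5
t 17.35 tcp [ 0.4973 -0.0303  0.1101] x [-0.615  0.789  0.   ] y [ 0.789  0.615 -0.   ] q [-0.15  0.33  1.83 -0.    0.98 -0.81] F [-0.7 -1.2 -0.9] w 0.0534 g 94.5
[-0.23361802  0.01904841  0.05245218]
```

View pics/l.png

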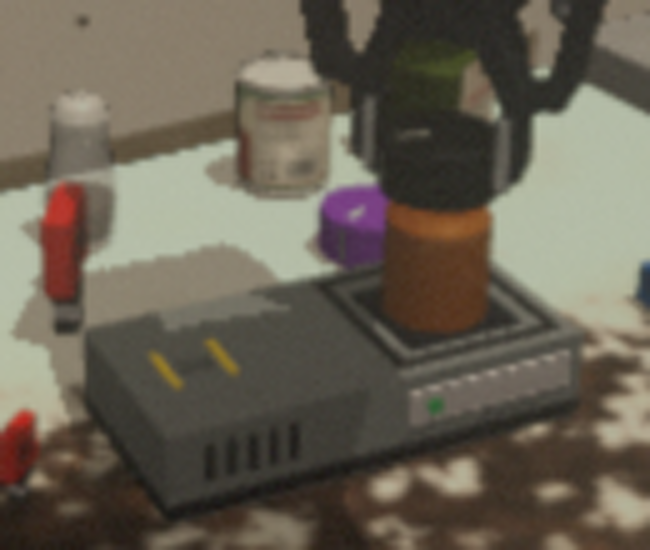

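The cap (440,160) is up and the jar still sits in its well; the vertical force of 0.9 N is the cap's weight alone. Lift on to 30 mm.

```bash
python3 -m pendant '[{"dp":[0,0,-0.05],"twist":0},{"dp":[0,0,-0.05],"twist":0},{"dp":[0,0,-0.05],"twist":0},{"dp":[0,0,-0.05],"twist":0},{"dp":[0,0,0],"twist":0},{"dp":[0,0,0],"twist":0},{"dp":[0,0,0],"twist":0},{"dp":[0,0,0],"twist":0}]';python3 -c "
from h import *
st();a=imaging.capture('scene')[165:275,230:430];b=imaging.capture('wrist')[114:384,60:420];b=cv2.resize(b,(400,300))
A=cv2.resize(a,None,fx=3.9,fy=3,interpolation=2)[:, :780];print(A.shape)
cv2.imwrite('pics/m.png',np.hstack([cv2.resize(a,(390,300),interpolation=2),b]))"
```

```text
time: 18.4
ee_pos: [0.4971, -0.0303, 0.1339]
tcp_rot: [0.439, 0.899, -0.0, -0.0]
wrist_force: [-0.5, -0.2, -0.3]
width: 0.0536
gripper_force: 94.4
t 18.4 tcp [ 0.4971 -0.0303  0.1339] x [-0.615  0.789  0.   ] y [ 0.789  0.615 -0.   ] q [-0.15  0.3   1.8  -0.    1.04 -0.81] F [-0.5 -0.2 -0.3] w 0.0536 g 94.4
(330, 780, 3)
```

View pics/m.png

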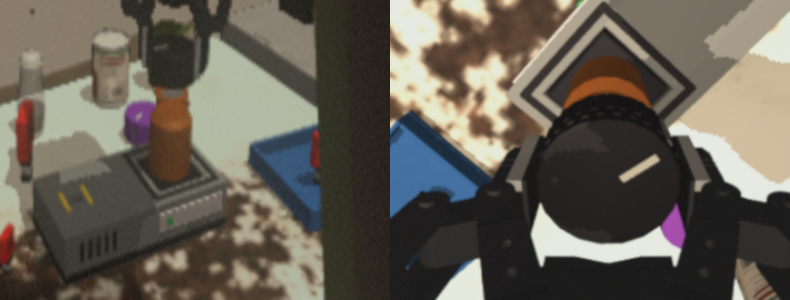

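The open jar (172,140) sits in the base with the cap held level about 30 mm above it, and the key is in the tray (315,150).

```bash
python3 -c "
from rig import ticket
print(ticket.finish_job())"
```

```text
the job is handed in; nothing more can be done
None
```

The job is handed in, with no verdict returned: the key stands in the blue tray, the jar is still seated in the base, and the cap, turned about 1.3 rad by my estimate, is held level about 30 mm above it.

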